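# Hold a shield flap's hinge leaf in line on its jamb block, ready for the pin

### The job

A hinge is waiting for its pin: the leaf on the fixed jamb block has two knuckles with a gap between them, and of the two loose white flaps lying on the worktop only the one with the single wide middle knuckle matches it. Pick that flap up, bring its knuckle gently into the gap so that the three knuckle holes line up on one straight line and the pin could be pushed through, with the flap level, and finish while still holding it there in the gripper, off the worktop. Leave the other flap and the things lying about where they are.

Things in the scene. Friction and masses are not known exactly. Their poses are not given: they have to be found in the camera images.
- flap: The matching flap: white panel 80 (x) x 56 (y) x 16 mm, lying flat; 0.1 to 0.2 kg, balances 5 mm ahead of its origin (centre of underside; +x to the hinged end, z up). A 4 mm steel leaf on top of its +x half carries ONE middle knuckle: tube along y, 28 mm long, 18 mm outside, 9 mm hole, centre x = 50, z = 18 mm. 5 mm ridge on top at x = -31 mm. Grip from above across the 56 mm.
- flap_knuckle (a point): Centre of the hole in the flap's knuckle, halfway along it; axes as flap (hole along y). 50 mm ahead of and 18 mm above the flap's origin.
- other_flap: The flap that does not match, to be left alone: same white panel and size as flap, but its leaf has TWO knuckles, each 14 mm long, at the outer edges with a 33 mm gap between. Same origin and axes.
- jamb_block: Fixed aluminium block 60 (x) x 90 (y) x 78 mm on a foot 150 wide (y), 8 thick. Origin: centre of underside; front face (x = -30 mm) looks roughly to the robot. A steel leaf on top (to z = 82) carries two knuckles before the front face: tubes along y, 18 mm outside, 9 mm hole, 14 mm long, 33 mm gap between. A 6 mm pin started in the +y knuckle sticks out to y = 78 mm, not into the gap.
- jamb_gap (a point): Centre of the gap between the block's knuckles, on their hole axis; in the block's frame x = -39.5, z = 80 mm; axes as the block's (holes along y, +x into the block). Gap open in front, above and below; behind it the upright face of leaf and block is 9.5 mm away, so an 18 mm knuckle pushed in from the front stops with its hole 0.5 mm past this point.
- screwdriver: Screwdriver, 211 mm long, 22 mm thick, lying; leave alone. Origin: centre of its underside.
- feed_bottle: Tall clear bottle, 136 mm across, 262 mm high, standing fixed at the right of the work; soft-looking but rigid tubing runs from its neck to the pump on the far right. Go round or well over it (fingertips above 0.4 m). Origin: centre of its underside.
- vial: Small amber vial, 33 mm across, 60 mm high, standing; leave alone. Origin: centre of its underside.

How it is judged:
On the way:
1. the matching flap is lifted off the worktop in the gripper (height (world z) of flap above 0.02 m and contact force between the fingers and flap above 1 N), for 0.2 s.
At the end, for the whole second after the job is handed in: Still gripped and at rest: knuckle hole within 2.8 mm of the jamb hole axis (x, z) and 4 mm of the gap's middle, axes parallel to 0.06 rad, flap level to 0.12 rad, pressing the block with under 20 N; other flap and loose things within 30 mm of their starts (x of flap_knuckle in the frame of jamb_gap between -0.0028 and 0.0028 m and z of flap_knuckle in the frame of jamb_gap between -0.0028 and 0.0028 m and y of flap_knuckle in the frame of jamb_gap between -0.004 and 0.004 m and angle between the y axis of flap_knuckle and the y axis of jamb_gap, either way round below 0.06 rad and angle between flap's own z axis and vertical below 0.12 rad and contact force between the fingers and flap above 2 N and contact force between flap and jamb_block below 20 N and linear speed of flap below 0.01 m/s and distance of each of other_flap, screwdriver, vial from where it was at the start of the episode below 0.03 m); the arm keeps its last pose, push and grip.
It fails at once if the flap is forced against the jamb block with more than 45 N (contact force between flap and jamb_block above 45 N).
It fails at once if the other flap or a loose bystander is shifted by more than 30 mm (distance of any of other_flap, screwdriver, vial from where it was at the start of the episode above 0.03 m).
It also fails if it takes over 43 s, if anything falls off the work surface, if the arm or the gripper's body presses on something with over 40 N, if the wrist force passes 120 N, or if a joint passes its speed limit or range.

### The arm

A 6-joint arm with a two-finger parallel gripper is mounted at the origin on a cart in front of the work surface, level with it; the furniture and walls round the work are solid. World frame = base frame: x ahead of the robot, y to its left, z up, the work surface at z = 0. Lengths are in m, angles in rad, forces in N, time in s.
With the tool pointing down it reaches from about 0.375 to 0.975 m from the base axis. Payload 3.8 kg.
Tool frame: the origin (TCP) lies at the very end of the fingers, on their centre line; the grasp point (between the pads) lies 19 mm behind it; y points along the fingers, x is the direction in which the jaws open and shut, and the axes are right-handed (so a half turn about y gives the same grasp; the last joint's range is limited). The gripper opens to 85 mm and grips with 20 to 120 N. Pads are 22 mm wide; open, the fingers measure 114 mm over their backs; the gripper's body (76 mm by 85 mm) begins 54 mm behind the grasp point. The pads swing forward as they close: fully open they stand 13 mm farther back than shut.
Start: joints at [1.229, 0.264, 1.604, -0, 1.274, -0.037], TCP at [0.203, 0.644, 0.231] pointing down, gripper open.
Joint ranges: [-2.63, 2.63], [-0.94, 2.18], [0.31, 2.57], [-1.31, 4.45], [0, 2.66], [-2.55, 2.55]. Speed limits (rad/s): [2.57, 2.57, 3.14, 3.14, 3.14, 3.14].

### API

Orientations are given as a rotation vector (axis times angle).
In Python, from workcell import bot, cams gives the robot as it stands.
- The arm moves only by the tool play_rows, never from a script. Its argument "motion" is a list of rows, each a list of 2 entries, a list of its own where there are three numbers: the shift along the world's x, y, z normalised to -1 to 1, where 1 is 400 mm, then the turn, a rotation vector about the world's x, y, z normalised to -1 to 1, where 1 is pi/4 rad. In form: [[[tx, ty, tz], [ax, ay, az]], ...]. A call has 1 to 10 rows; each row is the pose to reach, as a shift and turn from the pose commanded when the call began; what a row does not reach only later rows make up. A row lasts 1/8 s, in which the tool goes at most 62.5 mm and 10.7 degrees, less where a joint would pass 70% of its speed; a pose out of reach is approached as far as the arm can. A call with a number of a shift or a turn outside -1 to 1 is refused whole. A call with a gripper value outside its range is refused whole. "gripper" is the closure, from 0 (fully open) to 1 (shut), set as the call begins (left out, the last holds). The fingers move at their own pace and stop on an object; "squeeze" is the grip in N (left out, the last holds). Time passes only in rows, so rows that repeat a pose let the fingers close. It gives the time, the measured TCP pose, the force and the opening at its end, in the units of the state.
- bot.read_state(): the state, without advancing time (a new reading comes with each control period).
- cams.read_camera(name): name is "scene" or "top"; returns (picture, depth): 420x560x3 uint8, red, green, blue; 420x560 float32, m along the optical axis (not along the pixel's ray), 0 where there is no reading.
- cams.calibration(name): a dict with "mtx" (3x3 intrinsics, pixels), "k1" (the pictures are not rectified: a ray, as slopes to the right and down, at radius r is drawn at 1 + k1 r^2 times it, then the intrinsics apply), "R" (3x3) and "t" (3): a world point X has camera coordinates R X + t. Camera axes: x right, y down, z forward; pixel columns grow to the right and rows downward; lengths in m; the calibration is good to about 2 mm. A picture is of the moment at which its call begins. calibration takes no time and is no camera call.
- bot.finish_job(): hands the job in, once; it reports no verdict.
Trained networks look in the newest picture that a camera, given by its name, has taken for a name from the list of things; names that differ only in an ending like _2 or _b are one class to them, and where a whole thing is asked for, a point or a joint stands for the part that bears it (a point fixed in the world has none). Each returns a list of dicts, best first, with "conf" (0 to 1); they miss things now and then, are a little off and sometimes report something else, mostly with a low value. They report only what shows in the picture. A call takes as long as a camera call.
- cams.recognise(camera, label): "xyz" ([x, y, z] in m, in the coordinates of the camera as it stood for that picture, good to about 4 mm: the middle of the surface that is visible of it).
- cams.regions_of(camera, label): "mask" (420x560 bool, what is visible of it).
- cams.mark_of(camera, label): "xyz" ([x, y, z] in m, in the coordinates of the camera as it stood for that picture, good to about 4 mm: a listed point, or the origin of a listed thing).
The state is a dict: "time": time; "q": joint angles; "joint_vel": joint speeds; "joint_torque": joint torques, N m; "tool_pos": TCP position; "tcp_rot": TCP orientation; "wrist_force": force on the tool from outside, world axes, zero at the start; "torque": the same for the moment, N m; "width": opening from 0.0 (shut) to 1.0 (fully open).
Only numpy, scipy, OpenCV 4.12 (cv2) and the standard library are available. Lean on these libraries where they do the work, as an engineer would, in place of code of your own. Each camera call takes 0.05 s, during which the arm holds its last target.

## Working session

There is one attempt and no reset: what is moved stays moved. The work goes in short steps, Python scripts to look and compute and a tool call to move; the robot and the scene stay as the last step left them, time stands still between calls to the robot, and variables do not carry over. Pictures are saved under pics/ and viewed, and the job is handed in when it is done.

Besides the shell and the picture viewer there is one more tool, called after "Request:" by a JSON object that holds its "api" and its "payload", one argument or row to a line. play_rows: Moves the arm, as the interface text tells. Its arguments: {"type":"object","properties":{"motion":{"type":"array","items":{"type":"array"}},"gripper":{"type":"number"},"squeeze":{"type":"number"}},"required":["motion"]}

```bash
ls; mkdir -p pics
python3 - <<'E'
from workcell import bot,cams
import cv2,numpy as np
print(bot.read_state())
for c in ['scene','top']:
    im,d=cams.read_camera(c)
    cv2.imwrite(f'pics/{c}0.png',im[:,:,::-1]); np.save(f'pics/{c}0.npy',d)
    k=cams.calibration(c);print(k)
    R,t=np.array(k['R']),np.array(k['t'])
    for l in ['flap','other_flap','flap_knuckle','jamb_gap','jamb_block','screwdriver','vial','feed_bottle']:
        for r in cams.mark_of(c,l)[:2]:
            print(c,l,round(r['conf'],2),np.round(R.T@(np.array(r['xyz'])-t),4))
E
```

```text
pics
{'time': 0.0, 'q': array([ 1.22910390e+00,  2.64791857e-01,  1.60533851e+00, -4.57446357e-06,
        1.27371919e+00, -3.68911830e-02]), 'joint_vel': array([ 3.01308260e-04, -1.40485412e-03, -1.02732971e-03, -6.41577517e-05,
       -3.83245758e-04, -5.24274334e-04]), 'joint_torque': array([ 1.68012695e-03, -5.15096748e+01, -3.67320836e+01,  3.03599109e-04,
        1.30232685e-02,  2.83037815e-05]), 'tool_pos': array([0.20232598, 0.64320874, 0.22995512]), 'tcp_rot': array([-1.33941764, -0.98043145,  0.98352761]), 'wrist_force': array([ 0.06744727, -0.05490954,  0.66713112]), 'torque': array([0.01154052, 0.00567089, 0.01313441]), 'width': 0.9984246713019557}
{'mtx': array([[388.09448903,   0.        , 275.66916131],
       [  0.        , 388.09448903, 214.18726171],
       [  0.        ,   0.        ,   1.        ]]), 'k1': -0.07582511182396824, 'R': array([[-0.83919567, -0.5437157 ,  0.01112916],
       [-0.37684746,  0.56664549, -0.73273384],
       [ 0.39209261, -0.61910106, -0.68042432]]), 't': array([0.42189988, 0.29121322, 0.65566706])}
scene flap 0.61 [ 0.4556 -0.0078  0.00
[... 390 characters left out ...]
: array([[524.98359392,   0.        , 272.19879184],
       [  0.        , 524.98359392, 212.21560319],
       [  0.        ,   0.        ,   1.        ]]), 'k1': -0.05880518960045765, 'R': array([[ 0.00865924, -0.99995577,  0.00367214],
       [-0.99314648, -0.0090282 , -0.11652709],
       [ 0.11655509, -0.00263794, -0.99318072]]), 't': array([-0.05598425,  0.54950781,  1.20259756])}
top flap 0.84 [ 0.4539 -0.0122  0.0016]
top other_flap 0.87 [ 4.795e-01  1.692e-01 -2.000e-04]
top flap_knuckle 0.55 [ 0.5107 -0.0105  0.0207]
top jamb_gap 0.79 [0.5938 0.0515 0.0806]
top jamb_block 0.93 [ 0.6346  0.0474 -0.0028]
top screwdriver 0.6 [ 0.5468 -0.346  -0.0027]
top vial 0.8 [0.6293 0.2596 0.0034]
```

View pics/scene0.png

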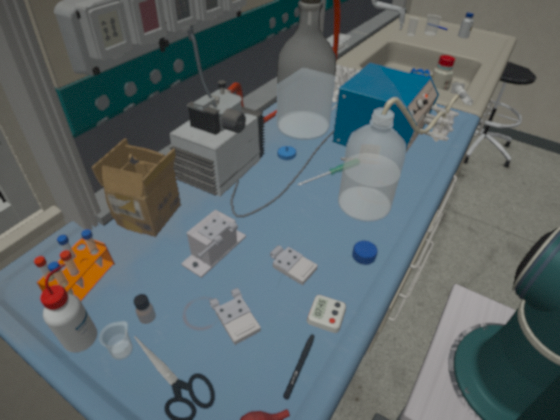

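View pics/top0.png

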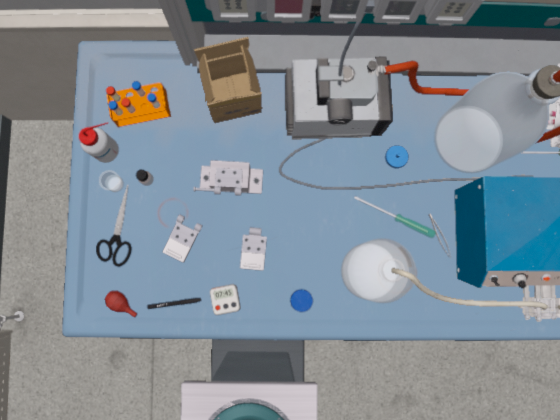

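The scene picture shows the one-knuckle flap at about (294,263), the two-knuckle flap at (235,315) and the jamb at (213,238). In the top picture they are at (253,250), (181,238) and (230,178). I'll zoom in for yaw and an exact position.

```bash
cat > h.py <<'E'
import numpy as np,cv2
from workcell import bot,cams
def cloud(c,d):
    k=cams.calibration(c);M=np.array(k['mtx']);R=np.array(k['R']);t=np.array(k['t'])
    v,u=np.mgrid[0:420,0:560]
    D=np.array([k['k1'],0,0,0,0.])
    p=cv2.undistortPoints(np.stack([u.ravel(),v.ravel()],1).astype(float)[:,None],M,D)[:,0]
    z=d.ravel()
    P=np.c_[p[:,0]*z,p[:,1]*z,z]
    return ((P-t)@R).reshape(420,560,3)
def proj(c,X):
    k=cams.calibration(c)
    return cv2.projectPoints(np.array(X,float).reshape(-1,3),cv2.Rodrigues(np.array(k['R']))[0],np.array(k['t']),np.array(k['mtx']),np.array([k['k1'],0,0,0,0.]))[0][:,0]
def frame(yaw,o):
    c,s=np.cos(yaw),np.sin(yaw);return np.array([[c,-s,0],[s,c,0],[0,0,1]]),np.array(o)
E
python3 - <<'E'
from h import *
for c,a,b in [('scene',(170,200),(330,290)),('top',(180,150),(290,280))]:
    im=cv2.imread(f'pics/{c}0.png')
    cr=im[a[1]:b[1],a[0]:b[0]]
    cv2.imwrite(f'pics/{c}z.png',cv2.resize(cr,None,fx=4.6,fy=4.6,interpolation=cv2.INTER_CUBIC))
    P=cloud(c,np.load(f'pics/{c}0.npy'))
    for l in ['flap','jamb_block']:
        cams.read_camera(c)
        for r in cams.regions_of(c,l)[:1]:
            m=r['mask'].astype(bool);Q=P[m];Q=Q[np.load(f'pics/{c}0.npy')[m]>0]
            print(c,l,r['conf'],m.sum(),np.histogram(Q[:,2],bins=np.arange(-.01,.12,.005)))
            lo,hi=(.01,.035) if l=='flap' else (.07,.1)
            S=Q[(Q[:,2]>lo)&(Q[:,2]<hi)]
            rect=cv2.minAreaRect((S[:,:2]*1000).astype(np.float32));print(rect,S.min(0),S.max(0))
E
```

```text
scene flap 0.93 1096 (array([  0,  16,  65,  54, 180, 518, 214,  42,   0,   0,   0,   0,   0,
         0,   0,   0,   0,   0,   0,   0,   0,   0,   0,   0,   0]), array([-0.01 , -0.005,  0.   ,  0.005,  0.01 ,  0.015,  0.02 ,  0.025,
        0.03 ,  0.035,  0.04 ,  0.045,  0.05 ,  0.055,  0.06 ,  0.065,
        0.07 ,  0.075,  0.08 ,  0.085,  0.09 ,  0.095,  0.1  ,  0.105,
        0.11 ,  0.115]))
((464.8048095703125, -3.962055206298828), (59.33155822753906, 97.6147232055664), 84.88084411621094) [ 0.41463894 -0.03586098  0.01012325] [0.51245373 0.02768936 0.029057  ]
scene jamb_block 0.64 2269 (array([  0,   1,  46, 325, 112,  85,  68,  59,  75,  70,  67,  70,  60,
        51,  39,  43,  59, 445, 513,  73,   0,   0,   0,   0,   0]), array([-0.01 , -0.005,  0.   ,  0.005,  0.01 ,  0.015,  0.02 ,  0.025,
        0.03 ,  0.035,  0.04 ,  0.045,  0.05 ,  0.055,  0.06 ,  0.065,
        0.07 ,  0.075,  0.08 ,  0.085,  0.09 ,  0.095,  0.1  ,  0.105,
        0.11 ,  0.115]))
((624.3087768554688, 69.50408172607422), (122.98987579345703, 79.28176879882812), 85.16047668457031) [0.58305229 0.0065
[... 491 characters left out ...]
, (55.884422302246094, 98.43359375), 85.0164566040039) [ 0.41466512 -0.03713136  0.01019353] [0.51355434 0.0238655  0.03104655]
top jamb_block 0.8 1838 (array([  1,   7, 101, 319,  95,  27,   5,  16,  10,   7,   9,  14,   4,
        14,  12,  11, 120, 498, 479,  75,   8,   0,   0,   0,   0]), array([-0.01 , -0.005,  0.   ,  0.005,  0.01 ,  0.015,  0.02 ,  0.025,
        0.03 ,  0.035,  0.04 ,  0.045,  0.05 ,  0.055,  0.06 ,  0.065,
        0.07 ,  0.075,  0.08 ,  0.085,  0.09 ,  0.095,  0.1  ,  0.105,
        0.11 ,  0.115]))
((623.98876953125, 64.73880004882812), (121.65978240966797, 78.67911529541016), 86.30319213867188) [0.58240385 0.00311076 0.07036477] [0.66263548 0.12736192 0.09494865]
```

```bash
python3 -c "
import cv2
for c in ['scene','top']: print(cv2.imread(f'pics/{c}z.png').shape)"
```

```text
(414, 736, 3)
(598, 506, 3)
```

View pics/topz.png

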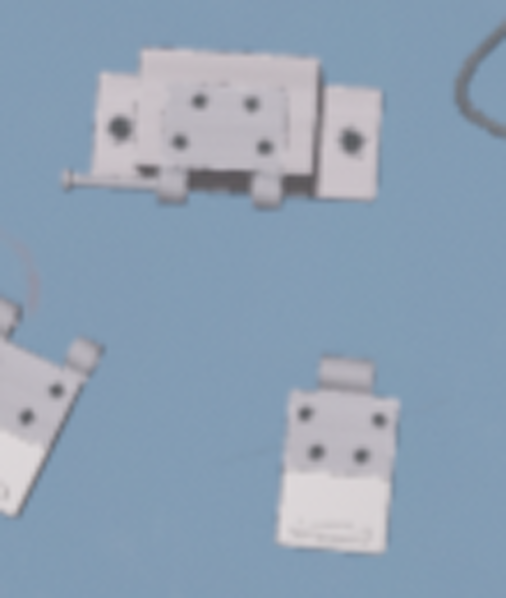

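View pics/scenez.png

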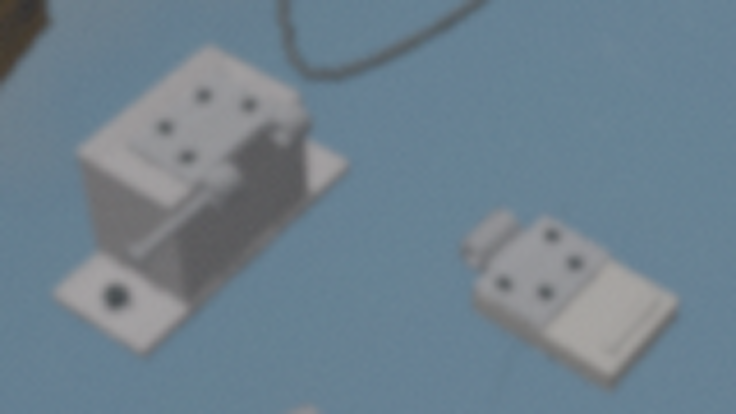

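```bash
cat > fit.py <<'E'
from h import *
from scipy.optimize import minimize
from scipy.ndimage import map_coordinates
def seg(a,b,n=60): return np.linspace(a,b,n)
def rect(x0,x1,y0,y1,z):
    c=[(x0,y0,z),(x1,y0,z),(x1,y1,z),(x0,y1,z)];return [seg(np.array(c[i],float),np.array(c[(i+1)%4],float)) for i in range(4)]
FL={'top':rect(-.04,.04,-.028,.028,.016)+rect(.041,.059,-.014,.014,.018)[:],
    'scene':rect(-.04,.04,-.028,.028,.016)}
b=rect(-.03,.03,-.045,.045,.078)
kn=[]
for y0,y1 in [(.0165,.0305),(-.0305,-.0165)]:
    r=rect(-.0485,-.0305,y0,y1,.080); kn+=[r[0],r[2],r[3]]
JB={'top':b+kn,'scene':[b[0],b[1],b[2]]}
def grad(c,im):
    g=cv2.GaussianBlur(im,(0,0),.8).astype(np.float32)
    G=0
    for ch in range(3):
        G=G+np.hypot(cv2.Sobel(g[:,:,ch],cv2.CV_32F,1,0),cv2.Sobel(g[:,:,ch],cv2.CV_32F,0,1))
    return np.sqrt(G)
def pts(M,c,p,z=0):
    R,o=frame(p[2],[p[0],p[1],z]);return np.concatenate(M[c])@R.T+o
def fit(c,G,M,p0,z=0):
    f=lambda q:-map_coordinates(G,proj(c,pts(M,c,[q[0]/1e3,q[1]/1e3,q[2]/100],z)).T[::-1],order=1).mean()
    best=None
    for dx in (-3,0,3):
        for dy in (-3,0,3):
            q0=np.array([p0[0]*1e3+dx,p0[1]*1e3+dy,p0[2]*100])
            r=minimize(f,q0,method='Nelder-Mead',options=dict(initial_simplex=q0+np.array([[0,0,0],[3,0,0],[0,3,0],[0,0,4]])))
            if best is None or r.fun<best.fun: best=r
    q=best.x
    return np.array([q[0]/1e3,q[1]/1e3,q[2]/100]),best.fun
E
python3 - <<'E'
from fit import *
for c in ['top','scene']:
    im=cv2.imread(f'pics/{c}0.png');G=grad(c,im)
    f,s1=fit(c,G,FL,[.455,-.008,-.08]);j,s2=fit(c,G,JB,[.632,.05,-.07])
    print(c,f.round(4),s1,j.round(4),s2)
    Rj,o=frame(j[2],[j[0],j[1],0]);g=Rj@[-.0395,0,.08]+o
    Rf,of=frame(f[2],[f[0],f[1],0]);k=Rf@[.05,0,.018]+of
    print('gap',g.round(4),'kn',k.round(4),'diff',(g-k).round(4))
    a=(180,150);S=4.6
    if c=='scene':a=(170,200)
    z=cv2.imread(f'pics/{c}z.png')
    for M,p in((FL,f),(JB,j)):
        for u in proj(c,pts(M,c,p)): cv2.circle(z,tuple(int(v) for v in ((u-a+.5)*S-.5)),0,(0,0,255),-1)
    cv2.imwrite(f'pics/{c}fit.png',z)
E
```

```text
top [ 0.4562 -0.0061 -0.0772] -15.941882133483887 [ 0.6331  0.0507 -0.0324] -17.4296817779541
gap [0.5936 0.052  0.08  ] kn [ 0.506  -0.0099  0.018 ] diff [0.0876 0.0619 0.062 ]Traceback (most recent call last):
  File "<stdin>", line 4, in <module>
  File "fit.py", line 28, in fit
    r=minimize(f,q0,method='Nelder-Mead',options=dict(initial_simplex=q0+np.array([[0,0,0],[3,0,0],[0,3,0],[0,0,4]])))
    res = _minimize_neldermead(fun, x0, args, callback, bounds=bounds,
                               **options)
    fxr = func(xr)
    fx = function(np.copy(x), *(wrapper_args + args))
  File "fit.py", line 23, in <lambda>
    f=lambda q:-map_coordinates(G,proj(c,pts(M,c,[q[0]/1e3,q[1]/1e3,q[2]/100],z)).T[::-1],order=1).mean()
                                  ~~~~^^^^^^^^^^^^^^^^^^^^^^^^^^^^^^^^^^^^^^^^^^^
  File "h.py", line 12, in proj
    k=cams.calibration(c)
ValueError: time passes only in moves, steps and waits
```

View pics/topfit.png

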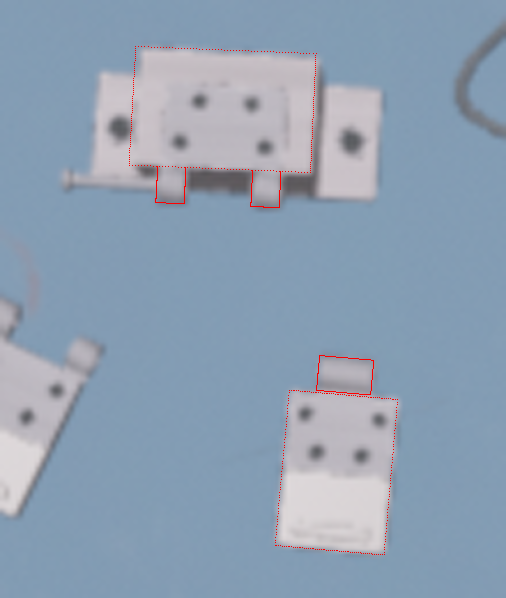

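```bash
python3 - <<'E'
from workcell import cams
import json,numpy as np
json.dump({c:{a:np.array(b).tolist() for a,b in cams.calibration(c).items()} for c in('top','scene')},open('cal.json','w'))
E
sed -i 's/^def cloud/import json\nCAL=json.load(open("cal.json"))\ndef cloud/; s/cams.calibration(c)/CAL[c]/' h.py
python3 - <<'E'
import cv2
im=cv2.imread('pics/top0.png')
cv2.imwrite('pics/tz2.png',cv2.resize(im[150:205,190:270],None,fx=10,fy=10,interpolation=cv2.INTER_NEAREST))
im=cv2.imread('pics/scene0.png')
cv2.imwrite('pics/sz2.png',cv2.resize(im[205:280,180:250],None,fx=8,fy=8,interpolation=cv2.INTER_NEAREST))
E
```

```text
(no output)
```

View pics/tz2.png

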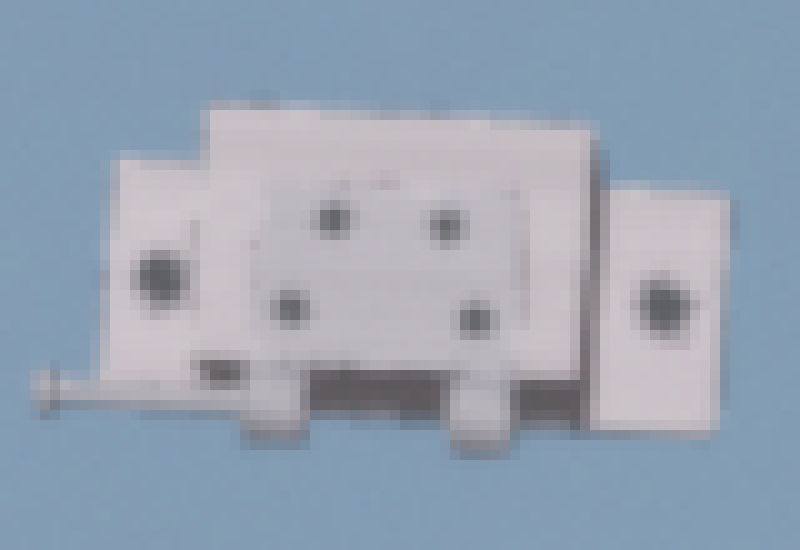

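View pics/sz2.png

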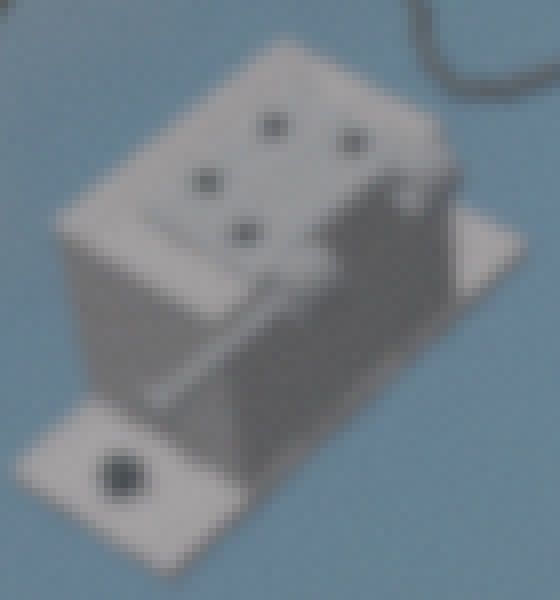

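Run:
```python
from fit import *
JB['top']=[b[1],b[2],b[3]]+kn+rect(-.03,.03,-.075,.075,.008)[0:0]
foot=rect(-.03,.03,-.075,.075,.008)
# b edges: 0:y-,1:x+,2:y+,3:x-
JB['top']=[b[0],b[1],b[3]]+kn+[foot[0],foot[2][15:55]]
JBk={'top':kn*1,'scene':JB['scene']}
for c in ['top','scene']:
    im=cv2.imread(f'pics/{c}0.png');G=grad(c,im)
    f,s1=fit(c,G,FL,[.455,-.008,-.08])
    for M in (JB,JBk):
      for y0 in (-.09,-.06):
        j,s2=fit(c,G,M,[.634,.05,y0])
        Rj,o=frame(j[2],[j[0],j[1],0]);g=Rj@[-.0395,0,.08]+o
        Rf,of=frame(f[2],[f[0],f[1],0]);k=Rf@[.05,0,.018]+of
        print(c,f.round(4),round(s1,2),j.round(4),round(s2,2),'gap',g.round(4),'kn',k.round(4))
      if M is JB:
        a=(180,150);S=4.6
        if c=='scene':a=(170,200)
        z=cv2.imread(f'pics/{c}z.png')
        for MM,p in((FL,f),(JB,j)):
          for u in proj(c,pts(MM,c,p)): cv2.circle(z,tuple(int(v) for v in ((u-a+.5)*S-.5)),0,(0,0,255),-1)
        cv2.imwrite(f'pics/{c}fit2.png',z)
```

```text
top [ 0.4562 -0.0061 -0.0772] -15.94 [ 0.6332  0.0504 -0.0383] -17.7 gap [0.5937 0.0519 0.08  ] kn [ 0.506  -0.0099  0.018 ]
top [ 0.4562 -0.0061 -0.0772] -15.94 [ 0.6332  0.0504 -0.0384] -17.7 gap [0.5937 0.0519 0.08  ] kn [ 0.506  -0.0099  0.018 ]
top [ 0.4562 -0.0061 -0.0772] -15.94 [ 0.6381  0.0501 -0.0359] -18.91 gap [0.5986 0.0516 0.08  ] kn [ 0.506  -0.0099  0.018 ]
top [ 0.4562 -0.0061 -0.0772] -15.94 [ 0.6381  0.0501 -0.0359] -18.91 gap [0.5986 0.0516 0.08  ] kn [ 0.506  -0.0099  0.018 ]
scene [ 0.4578 -0.0038 -0.0955] -14.46 [ 0.6328  0.0526 -0.0444] -14.89 gap [0.5933 0.0543 0.08  ] kn [ 0.5076 -0.0086  0.018 ]
scene [ 0.4578 -0.0038 -0.0955] -14.46 [ 0.6328  0.0526 -0.0444] -14.89 gap [0.5933 0.0543 0.08  ] kn [ 0.5076 -0.0086  0.018 ]
scene [ 0.4578 -0.0038 -0.0955] -14.46 [ 0.6328  0.0526 -0.0444] -14.89 gap [0.5933 0.0543 0.08  ] kn [ 0.5076 -0.0086  0.018 ]
scene [ 0.4578 -0.0038 -0.0955] -14.46 [ 0.6328  0.0526 -0.0444] -14.89 gap [0.5933 0.0543 0.08  ] kn [ 0.5076 -0.0086  0.018 ]
```

View pics/topfit2.png

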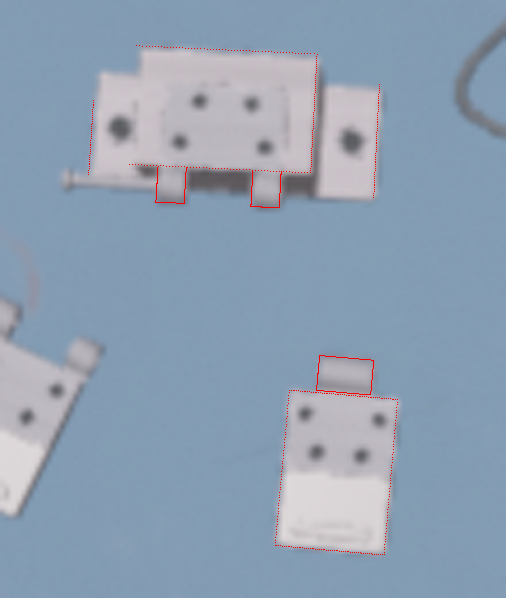

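View pics/scenefit2.png

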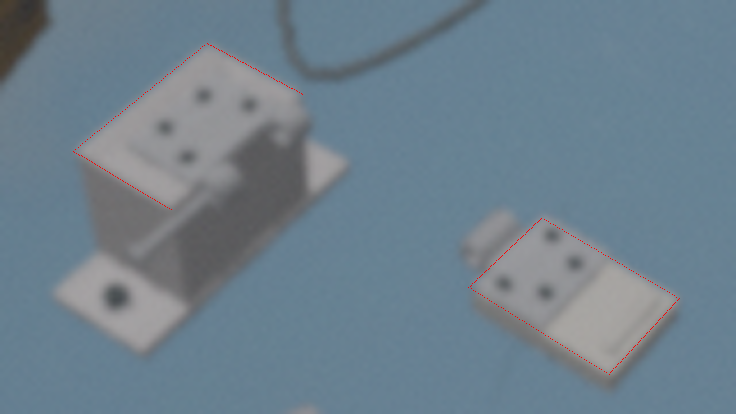

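Run:
```python
import cv2,numpy as np
from h import *
im=cv2.GaussianBlur(cv2.imread('pics/top0.png'),(0,0),.7).astype(np.float32)[:,:,::-1]
g=im[:,:,0]-0.0*im[:,:,2]   # red: white vs blue good contrast
def cross(line,lo,hi):
    th=(lo+hi)/2; s=np.sign(line-th); i=np.where(s[:-1]!=s[1:])[0]
    return [k+(th-line[k])/(line[k+1]-line[k]) for k in i]
# back edge: columns 214..246, rows 155..168
def show(name,P,Q,z):
    # line fit -> world at height z
    P=np.array(P,float)
    k=CAL['top'];M=np.array(k['mtx']);R=np.array(k['R']);t=np.array(k['t'])
    p=cv2.undistortPoints(P[:,None],M,np.array([k['k1'],0,0,0,0]))[:,0]
    d=np.c_[p,np.ones(len(p))]@R; C=-R.T@t
    W=C+d*((z-C[2])/d[:,2])[:,None]
    vx,vy,x0,y0=cv2.fitLine((W[:,:2]*1e3).astype(np.float32),cv2.DIST_HUBER,0,.01,.01).ravel()
    res=(W[:,0]*1e3-x0)*vy-(W[:,1]*1e3-y0)*vx
    print(name,'dir deg',np.degrees(np.arctan2(vy,vx)).round(2),'pt',x0.round(2),y0.round(2),'res',np.abs(res).max().round(2),len(P))
def rows(name,us,v0,v1,z):
    P=[]
    for u in us:
        l=g[v0:v1,u]; c=cross(l,l.min(),l.max())
        if c:P.append((u,v0+c[0]))
    show(name,P,0,z)
def cols(name,vs,u0,u1,z,last=False):
    P=[]
    for v in vs:
        l=g[v,u0:u1]; c=cross(l,l.min(),l.max())
        if c:P.append((u0+c[-1 if last else 0],v))
    show(name,P,0,z)
rows('block back',range(214,247),155,168,.078)
cols('foot right',range(173,191),256,270,.008,True)
cols('foot left',range(170,185),192,206,.008)
cols('flap left',range(238,267),236,248,.016)
cols('flap right',range(240,267),260,272,.016,True)
rows('flap near',range(244,262),266,278-4,.016)
rows('kn flap far',range(251,260),222,231,.02)
```

```text
block back dir deg 87.36 pt 662.06 45.39 res 0.72 33
foot right dir deg -3.47 pt 627.8 -25.14 res 1.97 18
foot left dir deg -1.84 pt 638.27 124.03 res 1.57 15
flap left dir deg -4.07 pt 450.94 22.27 res 1.14 29
flap right dir deg -5.52 pt 448.14 -33.28 res 0.93 27
flap near dir deg 85.74 pt 416.78 -6.63 res 0.45 18
kn flap far dir deg 85.52 pt 513.58 -10.75 res 0.31 9
```

```bash
cat > tgt.py <<'E'
from h import *
from scipy.spatial.transform import Rotation as Ro
def need(pos,yaw):
    s=bot.read_state();R0=Ro.from_rotvec(s['tcp_rot'])
    best=None
    for sg in (1,-1):
        x=sg*np.array([-np.sin(yaw),np.cos(yaw),0]);y=np.array([0,0,-1.]);z=np.cross(x,y)
        D=Ro.from_matrix(np.c_[x,y,z])*R0.inv()
        if best is None or D.magnitude()<best.magnitude(): best=D
    print('t',s['time'],'pos',s['tool_pos'].round(4),'F',s['wrist_force'].round(2),'w',round(s['width'],3))
    print('axes\n',R0.as_matrix().round(3))
    print('shift norm',((np.array(pos)-s['tool_pos'])/.4).round(4),'turn norm',(best.as_rotvec()/(np.pi/4)).round(4),'deg',np.degrees(best.as_rotvec()).round(2))
E
python3 - <<'E'
from tgt import *
need([.462,-.0055,.2],-.08)
E
```

```text
t 1.3 pos [0.2026 0.6439 0.2313] F [1.38 0.33 0.19] w 1.004
axes
 [[ 0.3    0.    -0.954]
 [ 0.954 -0.     0.3  ]
 [-0.    -1.    -0.   ]]
shift norm [ 0.6485 -1.6235 -0.0782] turn norm [0.     0.     0.2863] deg [ 0.    0.   12.88]
```

Request:
{"api": "play_rows", "payload": {
  "motion": [
    [[0.65,-1.0,0.0],[0,0,0.286]],
    [[0.65,-1.0,0.0],[0,0,0.286]],
    [[0.65,-1.0,0.0],[0,0,0.286]],
    [[0.65,-1.0,0.0],[0,0,0.286]],
    [[0.65,-1.0,0.0],[0,0,0.286]],
    [[0.65,-1.0,0.0],[0,0,0.286]],
    [[0.65,-1.0,0.0],[0,0,0.286]],
    [[0.65,-1.0,0.0],[0,0,0.286]]
  ],
  "gripper": 0
}}

```text
time: 2.3
tool_pos: [0.4638, 0.2415, 0.2317]
tcp_rot: [-1.248, -1.149, 1.148]
wrist_force: [-0.2, 0.9, -0.9]
width: 1.002
```

Run:
```python
from tgt import *
need([.462,-.0055,.08],-.08)
```

```text
t 2.3 pos [0.4638 0.2415 0.2317] F [-0.24  0.91 -0.88] w 1.002
axes
 [[ 0.082  0.001 -0.997]
 [ 0.997 -0.     0.082]
 [ 0.    -1.    -0.001]]
shift norm [-0.0045 -0.6175 -0.3792] turn norm [0.     0.0012 0.0026] deg [0.   0.06 0.12]
```

Request:
{"api": "play_rows", "payload": {
  "motion": [
    [[-0.004,-0.3,0.0],[0,0,0]],
    [[-0.004,-0.6175,0.0],[0,0,0]],
    [[-0.004,-0.6175,0.0],[0,0,0]],
    [[-0.004,-0.6175,0.0],[0,0,0]],
    [[-0.004,-0.6175,-0.15],[0,0,0]],
    [[-0.004,-0.6175,-0.3],[0,0,0]],
    [[-0.004,-0.6175,-0.38],[0,0,0]],
    [[-0.004,-0.6175,-0.38],[0,0,0]]
  ]
}}

```text
time: 3.3
tool_pos: [0.458, -0.0031, 0.0766]
tcp_rot: [-1.241, -1.145, 1.153]
wrist_force: [0.2, -0.8, 0.5]
width: 0.999
```

Run:
```python
from tgt import *
for c in ['top','scene']:
    im,d=cams.read_camera(c);cv2.imwrite(f'pics/{c}1.png',im[:,:,::-1])
    a=(300,230) if c=='scene' else (250,235)
    cr=im[a[1]-50:a[1]+50,a[0]-65:a[0]+65,::-1];cv2.imwrite(f'pics/{c}1z.png',cv2.resize(cr,None,fx=6,fy=6,interpolation=cv2.INTER_CUBIC))
need([.462,-.0055,.003],-.08)
```

```text
t 3.4 pos [ 0.4618 -0.0031  0.0803] F [ 0.3  -1.06 -0.32] w 1.0
axes
 [[ 0.08   0.001 -0.997]
 [ 0.997 -0.     0.08 ]
 [ 0.    -1.    -0.001]]
shift norm [ 0.0004 -0.006  -0.1933] turn norm [0.0001 0.0015 0.0001] deg [0.   0.07 0.  ]
```

View pics/scene1z.png

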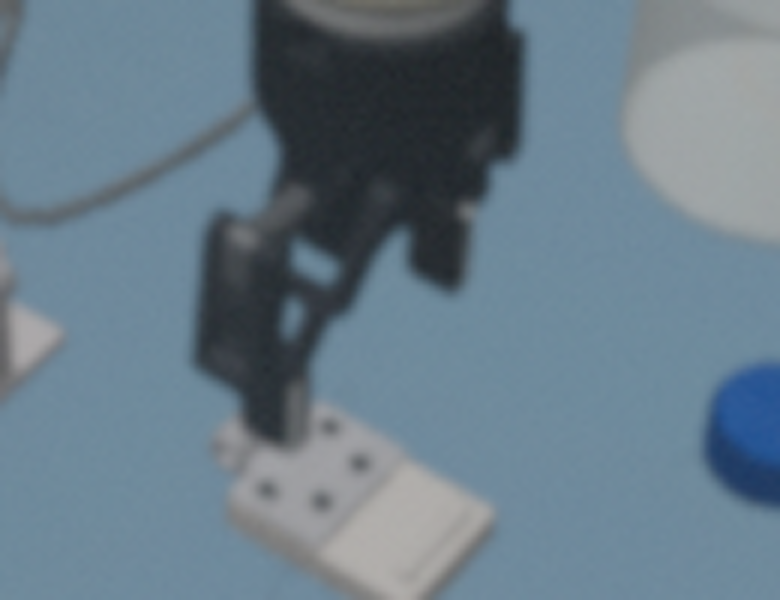

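View pics/top1z.png

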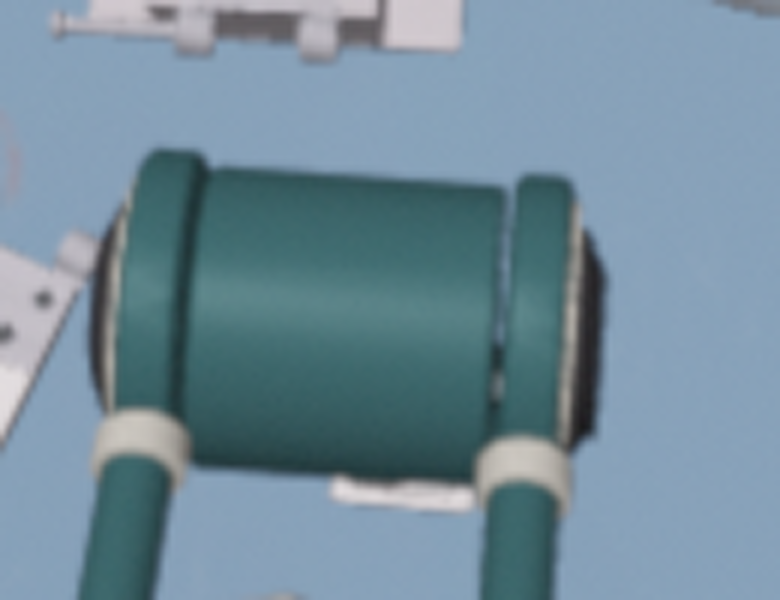

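The scene picture shows the near finger at about (270,410) above the flap's +y edge, so it straddles the flap as planned. I'll descend and close.

Request:
{"api": "play_rows", "payload": {
  "motion": [
    [[0,-0.006,-0.07],[0,0,0]],
    [[0,-0.006,-0.14],[0,0,0]],
    [[0,-0.006,-0.193],[0,0,0]],
    [[0,-0.006,-0.193],[0,0,0]],
    [[0,-0.006,-0.193],[0,0,0]],
    [[0,-0.006,-0.193],[0,0,0]]
  ]
}}

```text
time: 4.15
tool_pos: [0.4628, -0.0056, 0.0039]
tcp_rot: [-1.249, -1.153, 1.149]
wrist_force: [-0.1, 0.0, -0.0]
width: 1.002
```

Request:
{"api": "play_rows", "payload": {
  "motion": [
    [[0,0,0],[0,0,0]],
    [[0,0,0],[0,0,0]],
    [[0,0,0],[0,0,0]],
    [[0,0,0],[0,0,0]],
    [[0,0,0],[0,0,0]],
    [[0,0,0],[0,0,0]],
    [[0,0,0],[0,0,0]],
    [[0,0,0],[0,0,0]]
  ],
  "gripper": 0.5,
  "squeeze": 50
}}

```text
time: 5.15
tool_pos: [0.4616, -0.0056, 0.0029]
tcp_rot: [-1.247, -1.151, 1.15]
wrist_force: [-2.2, 0.1, 5.8]
width: 0.64
```

Request:
{"api": "play_rows", "payload": {
  "motion": [
    [[0,0,0.03],[0,0,0]],
    [[0,0,0.1],[0,0,0]],
    [[0,0,0.2],[0,0,0]],
    [[0,0,0.3],[0,0,0]],
    [[0,0,0.3],[0,0,0]],
    [[0,0,0.3],[0,0,0]],
    [[0,0,0.3],[0,0,0]]
  ]
}}

```text
time: 6.02
tool_pos: [0.4593, -0.0054, 0.1204]
tcp_rot: [-1.243, -1.147, 1.152]
wrist_force: [-0.7, 0.1, -1.6]
width: 0.644
```

Run:
```python
from tgt import *
for c in ['top','scene']:
    im,d=cams.read_camera(c);cv2.imwrite(f'pics/{c}2.png',im[:,:,::-1]);np.save(f'pics/{c}2.npy',d)
    a=(270,220) if c=='scene' else (250,220)
    cr=im[a[1]-50:a[1]+50,a[0]-65:a[0]+65,::-1];cv2.imwrite(f'pics/{c}2z.png',cv2.resize(cr,None,fx=6,fy=6,interpolation=cv2.INTER_CUBIC))
    k=CAL[c];R,t=np.array(k['R']),np.array(k['t'])
    for l in ('flap','flap_knuckle','jamb_gap'):
        for r in cams.mark_of(c,l)[:1]: print(c,l,round(r['conf'],2),np.round(R.T@(np.array(r['xyz'])-t),4))
need([.5,.05,.1],-.045)
```

```text
top jamb_gap 0.72 [0.5925 0.0565 0.0807]
scene flap 0.63 [ 0.4543 -0.006   0.1207]
scene flap_knuckle 0.76 [ 0.5065 -0.0092  0.1341]
scene jamb_gap 0.57 [0.5927 0.058  0.0823]
t 6.425 pos [ 0.4608 -0.0055  0.1218] F [ 0.61 -0.06 -1.52] w 0.634
axes
 [[ 0.08  -0.001 -0.997]
 [ 0.997  0.     0.08 ]
 [-0.    -1.     0.001]]
shift norm [ 0.0979  0.1388 -0.0545] turn norm [-0.     -0.0008  0.0449] deg [-0.   -0.03  2.02]
```

View pics/scene2z.png

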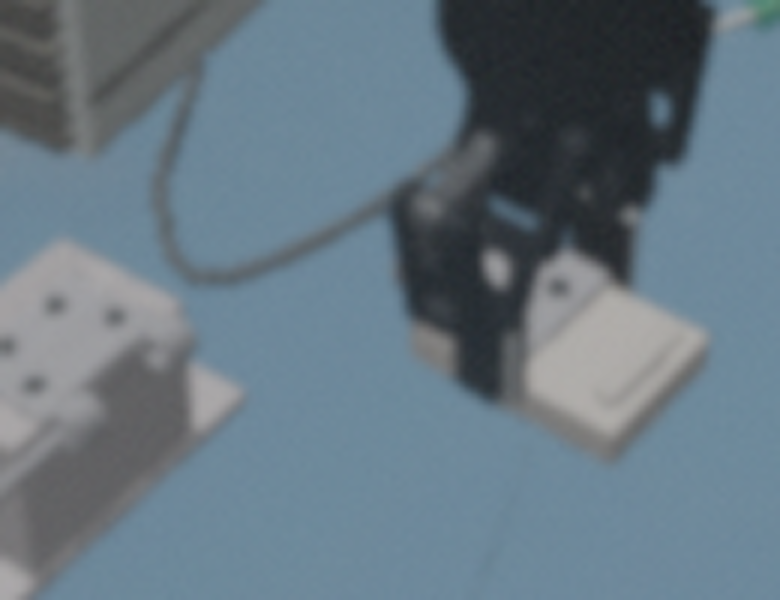

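View pics/top2z.png

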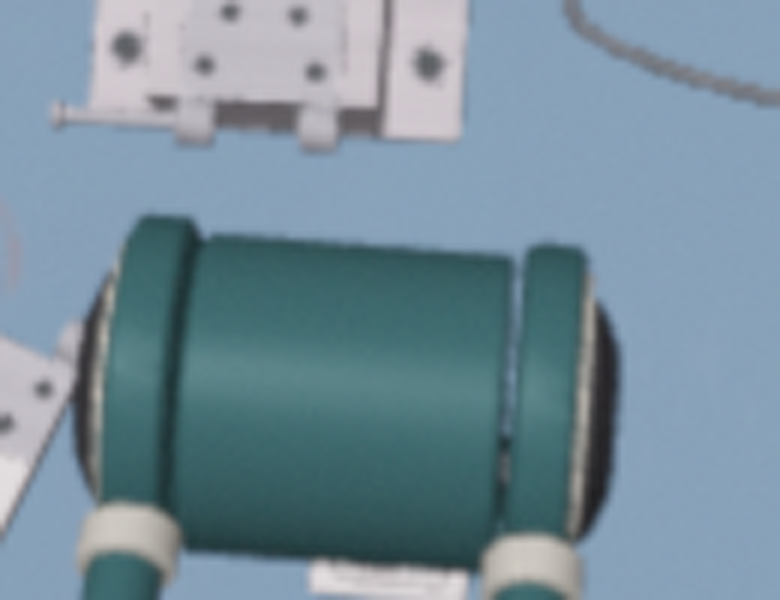

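```bash
cat > fit3.py <<'E'
from fit import *
def S(a,b): return seg(np.array(a,float),np.array(b,float))
# visible: near edge top, both side edges x<-.012, near bottom edge, vertical? +y side bottom
FV={'scene':[S((-.04,-.028,.016),(-.04,.028,.016)),S((-.04,-.028,.016),(0.0,-.028,.016)),S((-.04,.028,.016),(-.012,.028,.016)),S((-.04,-.028,0),(-.04,.028,0)),S((-.04,.028,0),(-.012,.028,0))]}
def fit5(c,G,M,o,yaw,prior=(4,4,1.0,.05,.03)):
    P=np.concatenate(M[c])
    def X(q):
        from scipy.spatial.transform import Rotation as Ro
        R=Ro.from_euler('ZYX',[yaw+q[3]/100,q[4]/100,0]).as_matrix()
        return P@R.T+np.array(o)+q[:3]/1e3
    f=lambda q:-map_coordinates(G,proj(c,X(q)).T[::-1],order=1).mean()+.5*((q[2]/prior[2])**2)*.1
    best=None
    for dx in(-3,0,3):
        for dy in (-3,0,3):
            q0=np.array([dx,dy,0,0,0.]);r=minimize(f,q0,method='Nelder-Mead',options=dict(maxiter=2000,initial_simplex=q0+np.vstack([np.zeros(5),np.diag([3,3,1,4,3.])])))
            if best is None or r.fun<best.fun:best=r
    return best.x,best.fun,X(best.x)
E
python3 - <<'E'
from fit3 import *
im=cv2.imread('pics/scene2.png');G=grad('scene',im)
q,s,X=fit5('scene',G,FV,[.456,-.005,.119],-.08)
print(q.round(2),s)
a=(270-65,170);z=cv2.imread('pics/scene2z.png')
for u in proj('scene',X): cv2.circle(z,tuple(int(v) for v in ((u-a+.5)*6-.5)),0,(0,0,255),-1)
cv2.imwrite('pics/s2f.png',z)
P=cloud('scene',np.load('pics/scene2.npy'))
import itertools
m=np.zeros((420,560),np.uint8)
# panel patch: zoomed polygon of white panel
poly=(np.array([[535,375],[620,300],[690,340],[615,420]])/6+a).astype(int)
cv2.fillPoly(m,[poly],1);Q=P[m>0];A=np.c_[Q[:,:2]-Q[:,:2].mean(0),np.ones(len(Q))]
print(np.linalg.lstsq(A,Q[:,2],rcond=None)[0],len(Q),Q.mean(0))
E
```

```text
[ 0.85  2.25 -0.08  1.89 -3.76] -15.43667365819682
[-0.10228341  0.01139426  0.13495786] 287 [4.33354663e-01 2.35302089e-04 1.34957862e-01]
```

View pics/s2f.png

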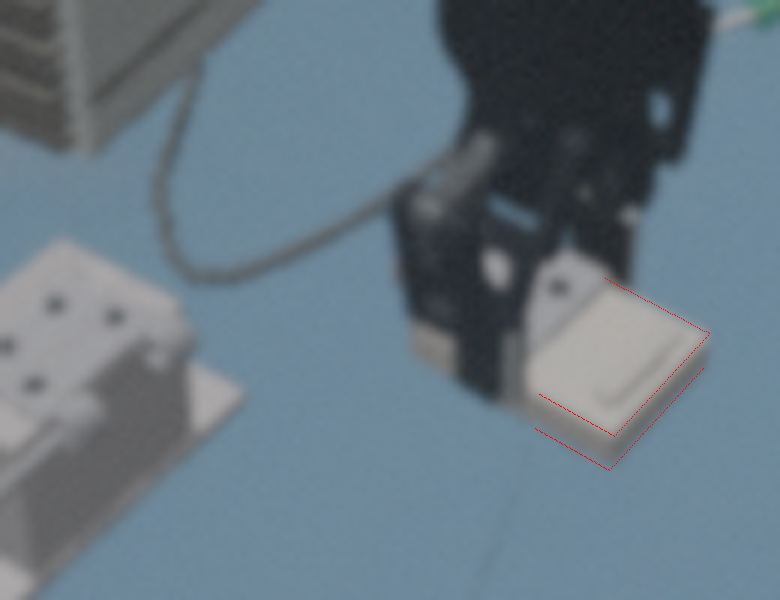

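Run:
```python
from fit3 import *
def slope(n,o,yaw):
    P=cloud('scene',np.load(f'pics/scene{n}.npy'))
    R,_=frame(yaw,o)
    L=(P.reshape(-1,3)-o)@R
    # panel patches excluding ridge and edges
    m=(abs(L[:,1])<.024)&(L[:,2]>.008)&(L[:,2]<.026)&(((L[:,0]>-.026)&(L[:,0]<-.006)))
    Q=L[m];A=np.c_[Q[:,:2],np.ones(len(Q))]
    print(n,np.linalg.lstsq(A,Q[:,2],rcond=None)[0].round(4),len(Q),np.median(Q[:,2]))
slope(0,np.array([.4578,-.0038,0]),-.09)
slope(2,np.array([.4568,-.0028,.119]),-.07)
```

```text
0 [ 0.0048 -0.0027  0.0156] 165 0.015472780227093207
2 [-0.0249  0.0109  0.0146] 185 0.015025649198093571
```

Request:
{"api": "play_rows", "payload": {
  "motion": [
    [[0.05,0.05,0.0],[0,0,0.02]],
    [[0.1,0.1,0.0],[0,0,0.045]],
    [[0.1675,0.152,-0.03],[0,0,0.045]],
    [[0.1675,0.152,-0.09],[0,0,0.045]],
    [[0.1675,0.152,-0.145],[0,0,0.045]],
    [[0.1675,0.152,-0.145],[0,0,0.045]],
    [[0.1675,0.152,-0.145],[0,0,0.045]],
    [[0.1675,0.152,-0.145],[0,0,0.045]]
  ]
}}

```text
time: 7.42
tool_pos: [0.5291, 0.0552, 0.0654]
tcp_rot: [-1.232, -1.178, 1.175]
wrist_force: [-0.5, -0.1, -0.7]
width: 0.64
```

Run:
```python
from tgt import *
for c in ['top','scene']:
    im,d=cams.read_camera(c);cv2.imwrite(f'pics/{c}3.png',im[:,:,::-1]);np.save(f'pics/{c}3.npy',d)
    a=(240,235) if c=='scene' else (235,200)
    cr=im[a[1]-40:a[1]+40,a[0]-50:a[0]+50,::-1];cv2.imwrite(f'pics/{c}3z.png',cv2.resize(cr,None,fx=7.5,fy=7.5,interpolation=cv2.INTER_CUBIC))
need([.5275,.0552,.0649],-.045)
```

```text
t 7.525 pos [0.5289 0.0553 0.0652] F [-0.24 -0.92 -0.78] w 0.644
axes
 [[ 0.045  0.002 -0.999]
 [ 0.999  0.     0.045]
 [ 0.    -1.    -0.002]]
shift norm [-0.0034 -0.0001 -0.0008] turn norm [-0.0001  0.0027 -0.    ] deg [-0.01  0.12 -0.  ]
```

View pics/scene3z.png

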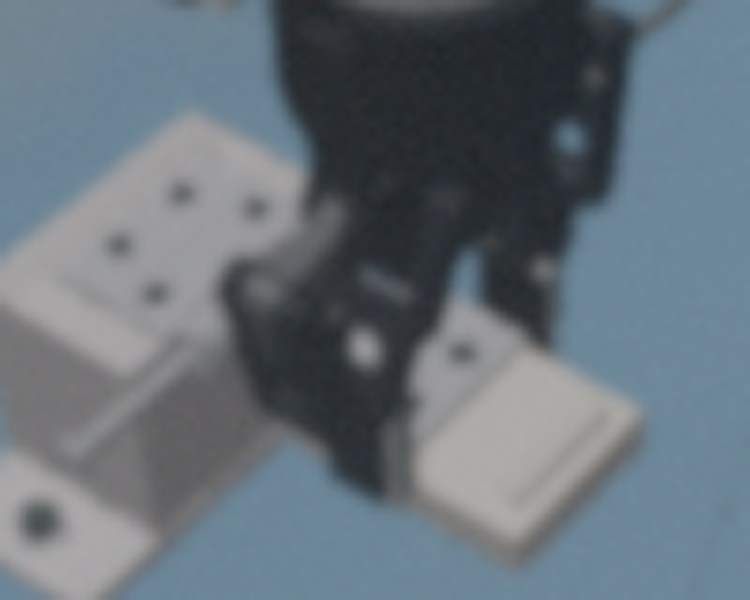

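View pics/top3z.png

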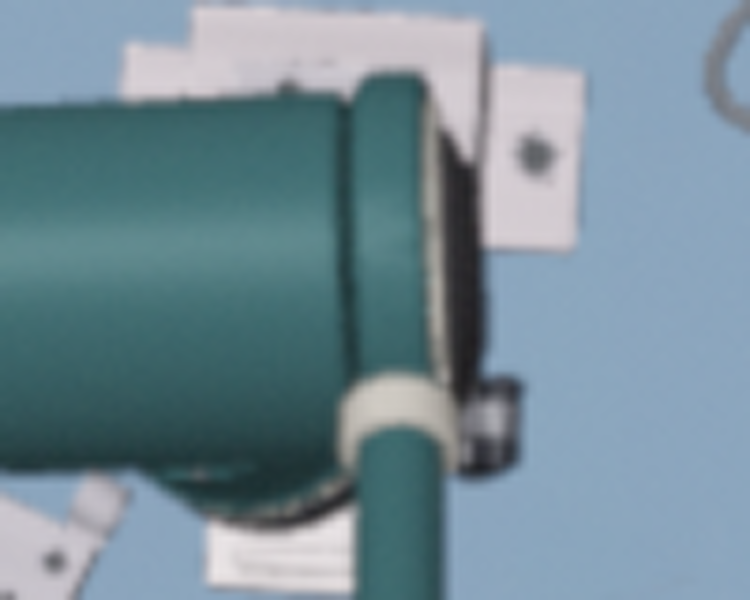

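Run:
```python
from fit3 import *
im=cv2.GaussianBlur(cv2.imread('pics/top3.png'),(0,0),.7).astype(np.float32)
g=im[:,:,2]
def world(P,z):
    k=CAL['top'];M=np.array(k['mtx']);R=np.array(k['R']);t=np.array(k['t'])
    p=cv2.undistortPoints(np.array(P,float)[:,None],M,np.array([k['k1'],0,0,0,0]))[:,0]
    d=np.c_[p,np.ones(len(p))]@R; C=-R.T@t
    return C+d*((z-C[2])/d[:,2])[:,None]
P=[]
for v in range(231,237):
    l=g[v,204:220];th=(l.min()+l.max())/2;i=np.where((l[:-1]<th)&(l[1:]>=th))[0]
    if len(i):P.append((204+i[0]+(th-l[i[0]])/(l[i[0]+1]-l[i[0]]),v))
W=world(P,.078);print('left edge',W.round(4))
P=[]
for u in range(215,231):
    l=g[232:244,u];th=(l.min()+l.max())/2;i=np.where((l[:-1]>th)&(l[1:]<=th))[0]
    if len(i):P.append((u,232+i[-1]+(th-l[i[-1]])/(l[i[-1]+1]-l[i[-1]])))
W2=world(P,.078);print('near edge',W2[[0,5,10,-1]].round(4),np.polyfit(W2[:,1],W2[:,0],1))
im=cv2.imread('pics/scene3.png');G=grad('scene',im)
q,s,X=fit5('scene',G,FV,[.5246,.0553,.062],-.045)
print('scene',q.round(2),s)
```

```text
left edge [[0.5007 0.0845 0.078 ]
 [0.4985 0.0842 0.078 ]
 [0.4962 0.0841 0.078 ]
 [0.4939 0.084  0.078 ]
 [0.4917 0.084  0.078 ]
 [0.4894 0.0841 0.078 ]]
near edge [[0.486  0.0774 0.078 ]
 [0.4852 0.0661 0.078 ]
 [0.4847 0.0548 0.078 ]
 [0.4843 0.0435 0.078 ]] [0.05141814 0.48190719]
scene [ 1.86  1.25 -0.07  0.87 -4.8 ] -15.423650963595508
```

Run:
```python
from fit3 import *
ims=[];ds=[]
for i in range(12):
    im,d=cams.read_camera('scene');ims.append(im[:,:,::-1].astype(np.float32));d=d.copy();d[d==0]=np.nan;ds.append(d)
A=np.mean(ims,0).astype(np.uint8);cv2.imwrite('pics/avg3.png',A);D=np.nanmedian(ds,0);np.save('pics/avg3.npy',np.nan_to_num(D))
print('noise',np.nanmedian(np.nanstd(ds,0)))
q,s,X=fit5('scene',grad('scene',A),FV,[.5246,.0553,.062],-.045);print('now',q.round(2),s)
q,s,X=fit5('scene',grad('scene',cv2.imread('pics/scene0.png')),FV,[.4578,-.0038,0],-.09);print('control flat',q.round(2),s)
def slope(d,o,yaw):
    P=cloud('scene',d);R,_=frame(yaw,o);L=(P.reshape(-1,3)-o)@R
    m=(abs(L[:,1])<.024)&(L[:,2]>.008)&(L[:,2]<.026)&(((L[:,0]>-.026)&(L[:,0]<-.006)))
    Q=L[m];print([round(np.median(Q[(Q[:,0]>a)&(Q[:,0]<=a+.005),2])*1e3,2) for a in np.arange(-.026,-.006,.005)])
    for _ in range(3):
        AA=np.c_[Q[:,:2],np.ones(len(Q))];x=np.linalg.lstsq(AA,Q[:,2],rcond=None)[0];r=Q[:,2]-AA@x;Q=Q[abs(r)<2.5*r.std()]
    print(x.round(4),len(Q),r.std(),'se',r.std()/Q[:,0].std()/np.sqrt(len(Q)))
slope(np.nan_to_num(D),np.array([.5265,.0565,.062]),-.045)
slope(np.load('pics/scene0.npy'),np.array([.4578,-.0038,0]),-.09)
```

```text
noise 0.0013476755
now [ 0.49  2.1  -0.07  1.44 -4.12] -15.281549512367672
control flat [  7.31  -4.68  -0.07   4.36 -28.27] -14.934610775198342
[np.float64(15.23), np.float64(15.34), np.float64(15.25), np.float64(15.32)]
[0.0074 0.0011 0.0154] 187 0.0002994093838882585 se 0.003643548920742142
[np.float64(15.52), np.float64(15.33), np.float64(15.53), np.float64(15.71)]
[ 0.0048 -0.0027  0.0156] 165 0.0011078754042324688 se 0.014856836614654654
```

Request:
{"api": "play_rows", "payload": {
  "motion": [
    [[0.01,0.0,0],[0,0,0]],
    [[0.02,0.0,0],[0,0,0]],
    [[0.03,0.0,0],[0,0,0]],
    [[0.035,0.0,0],[0,0,0]],
    [[0.035,0.0,0],[0,0,0]],
    [[0.035,0,0],[0,0,0]]
  ]
}}

```text
time: 8.88
tool_pos: [0.5418, 0.0553, 0.064]
tcp_rot: [-1.23, -1.176, 1.176]
wrist_force: [-0.5, -0.0, -2.1]
width: 0.641
```

Request:
{"api": "play_rows", "payload": {
  "motion": [
    [[0.0025,0.0,0],[0,0,0]],
    [[0.005,0.0,0],[0,0,0]],
    [[0.005,0.0,0],[0,0,0]],
    [[0.005,0,0],[0,0,0]]
  ]
}}

```text
time: 9.38
tool_pos: [0.544, 0.0553, 0.0641]
tcp_rot: [-1.23, -1.176, 1.176]
wrist_force: [0.8, -0.1, -0.6]
width: 0.637
```

Request:
{"api": "play_rows", "payload": {
  "motion": [
    [[0.0025,0.0,0],[0,0,0]],
    [[0.0025,0.0,0],[0,0,0]],
    [[0.0025,0,0],[0,0,0]]
  ]
}}

```text
time: 9.75
tool_pos: [0.545, 0.0553, 0.0641]
tcp_rot: [-1.23, -1.176, 1.176]
wrist_force: [-1.9, -0.5, -1.8]
width: 0.64
```

Run:
```python
from tgt import *
from fit3 import *
ims=[];ds=[];st=[];F=[]
for i in range(8):
    im,d=cams.read_camera('scene');ims.append(im[:,:,::-1].astype(np.float32));d=d.copy();d[d==0]=np.nan;ds.append(d);s=bot.read_state();st.append(s['tool_pos']);F.append(s['wrist_force'])
print(np.mean(st,0).round(5),np.std(st,0).round(5),np.mean(F,0).round(2))
A=np.mean(ims,0).astype(np.uint8);cv2.imwrite('pics/avg4.png',A)
cv2.imwrite('pics/avg4z.png',cv2.resize(A[195:275,180:290],None,fx=7,fy=7,interpolation=cv2.INTER_CUBIC))
D=np.nan_to_num(np.nanmedian(ds,0));np.save('pics/avg4.npy',D)
q,s,X=fit5('scene',grad('scene',A),FV,[.542,.055,.062],-.045);print('flap fit',q.round(2),s)
o=np.array([.542,.055,.062])
P=cloud('scene',D);R,_=frame(-.045,o);L=(P.reshape(-1,3)-o)@R
Q=L[(abs(L[:,1])<.024)&(L[:,2]>.008)&(L[:,2]<.026)&(L[:,0]>-.024)&(L[:,0]<-.006)];x=np.linalg.lstsq(np.c_[Q[:,:2],np.ones(len(Q))],Q[:,2],rcond=None)[0];print(x.round(4))
```

```text
[0.54494 0.05528 0.06407] [1.e-05 1.e-05 1.e-05] [-0.07  0.02 -1.58]
flap fit [ 0.37  2.49 -0.07  1.96 -5.79] -15.44758431978297
[-0.0051 -0.0025  0.0148]
```

View pics/avg4z.png

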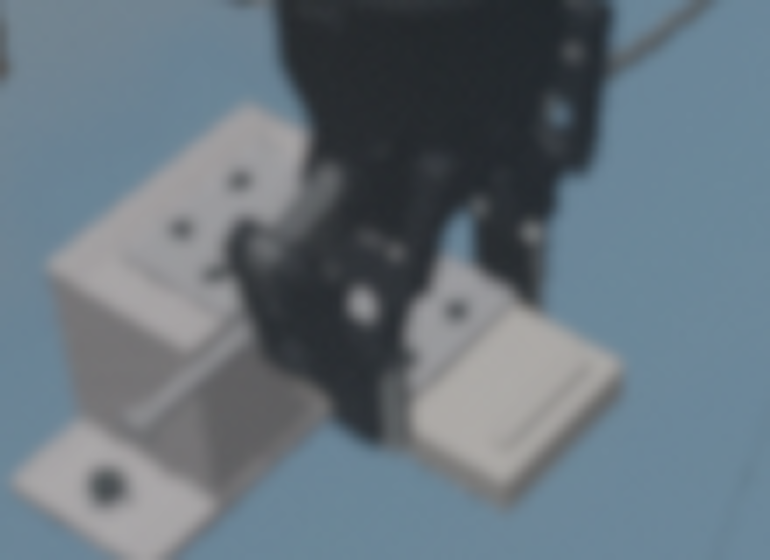

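Request:
{"api": "play_rows", "payload": {
  "motion": [
    [[0.0,0.0,0.002],[0,0,0]],
    [[0.0025,-0.0005,0.002],[0,0,0]],
    [[0.0025,-0.0005,0.002],[0,0,0]],
    [[0.0025,-0.0005,0.002],[0,0,0]]
  ]
}}

```text
time: 10.65
tool_pos: [0.546, 0.0551, 0.0649]
tcp_rot: [-1.23, -1.176, 1.176]
wrist_force: [-0.3, -0.5, -2.0]
width: 0.642
```

Request:
{"api": "play_rows", "payload": {
  "motion": [
    [[0.002,0,0],[0,0,0]],
    [[0.002,0,0],[0,0,0]],
    [[0.002,0,0],[0,0,0]]
  ]
}}

```text
time: 11.02
tool_pos: [0.5468, 0.0551, 0.0649]
tcp_rot: [-1.23, -1.176, 1.176]
wrist_force: [-0.2, 0.2, -1.6]
width: 0.637
```

Request:
{"api": "play_rows", "payload": {
  "motion": [
    [[0.002,0,0],[0,0,0]],
    [[0.002,0,0],[0,0,0]],
    [[0.002,0,0],[0,0,0]]
  ]
}}

```text
time: 11.4
tool_pos: [0.5476, 0.0551, 0.0649]
tcp_rot: [-1.23, -1.176, 1.176]
wrist_force: [-0.6, 0.4, -1.6]
width: 0.641
```

```bash
cat > av.py <<'E'
from tgt import *
st=[];F=[]
for i in range(6):
    cams.read_camera('scene');s=bot.read_state();st.append(s['tool_pos']);F.append(s['wrist_force'])
print(s['time'],np.mean(st,0).round(5),np.mean(F,0).round(2),np.std(F,0).round(2),s['torque'],s['width'])
E
python3 av.py
```

```text
11.7 [0.54756 0.05508 0.06488] [ 0.26  0.04 -1.45] [0.44 0.6  0.31] [-0.05613958 -0.03441864  0.01444354] 0.637497512987817
```

Request:
{"api": "play_rows", "payload": {
  "motion": [
    [[0.002,0,0],[0,0,0]],
    [[0.002,0,0],[0,0,0]],
    [[0.002,0,0],[0,0,0]]
  ]
}}

```text
time: 12.08
tool_pos: [0.5484, 0.0551, 0.0649]
tcp_rot: [-1.23, -1.176, 1.176]
wrist_force: [0.2, 0.1, -1.7]
width: 0.643
```

Request:
{"api": "play_rows", "payload": {
  "motion": [
    [[0.0015,0,0],[0,0,0]],
    [[0.0015,0,0],[0,0,0]],
    [[0.0015,0,0],[0,0,0]]
  ]
}}

```text
time: 12.45
tool_pos: [0.5489, 0.0551, 0.0648]
tcp_rot: [-1.23, -1.176, 1.176]
wrist_force: [-0.5, 0.3, -1.3]
width: 0.641
```

```bash
python3 av.py
```

```text
12.75 [0.54891 0.05508 0.06485] [-0.3   0.11 -1.49] [0.54 0.56 0.51] [0.00953574 0.09718717 0.00603083] 0.6401189487631667
```

```bash
cat > look.py <<'E'
from fit3 import *
import sys
n=sys.argv[1]
ims=[cams.read_camera('top')[0][:,:,::-1].astype(np.float32) for _ in range(4)]
A=np.mean(ims,0).astype(np.uint8);cv2.imwrite(f'pics/top{n}.png',A)
cv2.imwrite(f'pics/top{n}z.png',cv2.resize(A[150:240,190:270],None,fx=6.6,fy=6.6,interpolation=cv2.INTER_CUBIC))
g=cv2.GaussianBlur(A,(0,0),.7).astype(np.float32)[:,:,2]
def world(P,z):
    k=CAL['top'];M=np.array(k['mtx']);R=np.array(k['R']);t=np.array(k['t'])
    p=cv2.undistortPoints(np.array(P,float)[:,None],M,np.array([k['k1'],0,0,0,0]))[:,0]
    d=np.c_[p,np.ones(len(p))]@R; C=-R.T@t
    return C+d*((z-C[2])/d[:,2])[:,None]
P=[]
for u in range(215,231):
    l=g[222:240,u];th=(l.min()+l.max())/2;i=np.where((l[:-1]>th)&(l[1:]<=th))[0]
    if len(i):P.append((u,222+i[-1]+(th-l[i[-1]])/(l[i[-1]+1]-l[i[-1]])))
W=world(P,.078);p=np.polyfit(W[:,1],W[:,0],1);print('near edge slope',p[0].round(4),'x at y=.055',np.polyval(p,.055).round(4),'-> knuckle x',np.polyval(p,.055)+.09)
P=[]
for v in range(224,231):
    l=g[v,200:222];th=(l.min()+l.max())/2;i=np.where((l[:-1]<th)&(l[1:]>=th))[0]
    if len(i):P.append((200+i[0]+(th-l[i[0]])/(l[i[0]+1]-l[i[0]]),v))
if P: print('left',world(P,.078)[:,:2].round(4).tolist())
im,d=cams.read_camera('scene');cv2.imwrite(f'pics/scene{n}.png',im[:,:,::-1])
cv2.imwrite(f'pics/scene{n}z.png',cv2.resize(im[195:275,180:290,::-1],None,fx=7,fy=7,interpolation=cv2.INTER_CUBIC))
s=bot.read_state()['tool_pos']
q,sc,X=fit5('scene',grad('scene',im[:,:,::-1].copy()),FV,[s[0]-.004,s[1],.062],-.045);print('scene flap',(np.array([s[0]-.004,s[1],.062])+q[:3]/1e3).round(4),q.round(2))
E
python3 look.py 5
```

```text
near edge slope 0.0338 x at y=.055 0.5047 -> knuckle x 0.5947227971200886
left [[0.5166, 0.0839], [0.5143, 0.0844], [0.512, 0.0847], [0.5098, 0.0846], [0.5075, 0.0843], [0.5053, 0.083], [0.503, 0.0834]]
scene flap [0.5464 0.0569 0.0619] [ 1.53  1.87 -0.07  2.52 -5.48]
```

View pics/top5z.png

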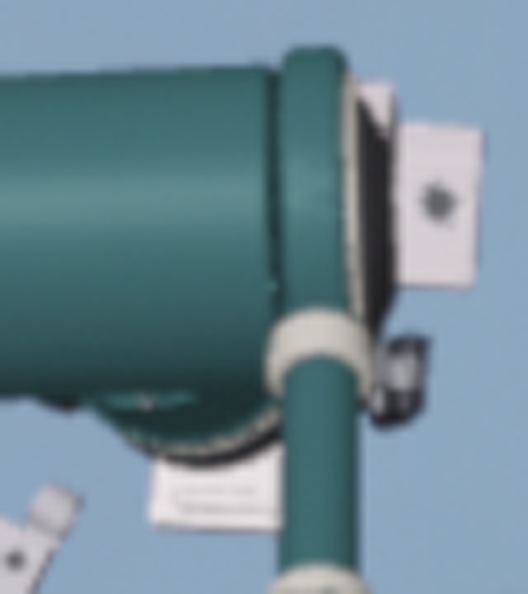

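View pics/scene5z.png

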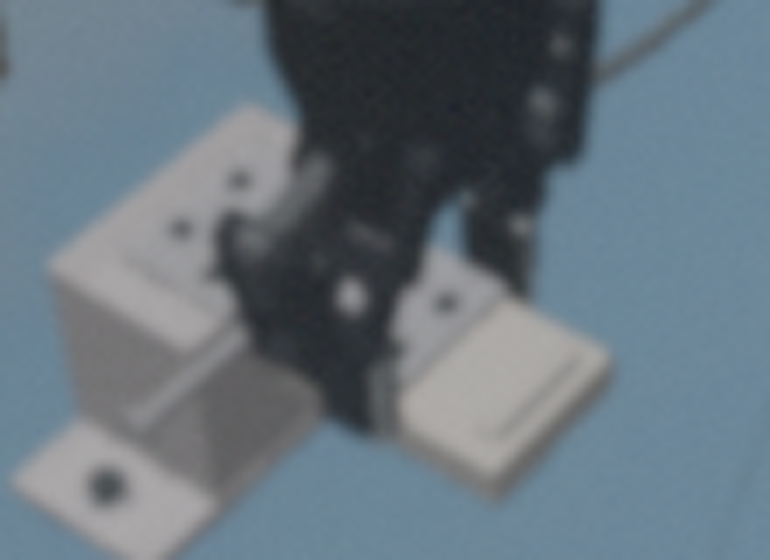

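Request:
{"api": "play_rows", "payload": {
  "motion": [
    [[0.0015,0,0],[0,0,0]],
    [[0.0015,0,0],[0,0,0]],
    [[0.0015,0,0],[0,0,0]]
  ]
}}

```text
time: 13.38
tool_pos: [0.549, 0.0551, 0.0647]
tcp_rot: [-1.229, -1.175, 1.177]
wrist_force: [-3.8, 0.1, -0.5]
width: 0.641
```

Request:
{"api": "play_rows", "payload": {
  "motion": [
    [[0.0015,0,0],[0,0,0]],
    [[0.0015,0,0],[0,0,0]],
    [[0.0015,0,0],[0,0,0]]
  ]
}}

```text
time: 13.75
tool_pos: [0.549, 0.0551, 0.0645]
tcp_rot: [-1.228, -1.174, 1.177]
wrist_force: [-4.5, -1.3, -0.3]
width: 0.638
```

```bash
python3 av.py
```

```text
14.05 [0.54898 0.05509 0.06455] [-5.45  0.18  1.05] [0.19 0.41 0.56] [ 0.01326594  0.73372207 -0.07957185] 0.6352125514396266
```

Request:
{"api": "play_rows", "payload": {
  "motion": [
    [[-0.0042,0,0],[0,0,0]],
    [[-0.0042,0,0],[0,0,0]],
    [[-0.0042,0,0],[0,0,0]],
    [[-0.0042,0,0],[0,0,0]]
  ]
}}

```text
time: 14.55
tool_pos: [0.5489, 0.0551, 0.065]
tcp_rot: [-1.231, -1.177, 1.176]
wrist_force: [0.0, -0.3, -0.8]
width: 0.641
```

```bash
python3 av.py
python3 - <<'E'
from tgt import *
need([.5484,.0551,.0649],-.045)
ds=[]
for i in range(12):
    im,d=cams.read_camera('scene');d=d.copy();d[d==0]=np.nan;ds.append(d)
D=np.nan_to_num(np.nanmedian(ds,0))
P=cloud('scene',D)
def pl(o,yaw,xr,yr,zr):
    R,_=frame(yaw,o);L=(P.reshape(-1,3)-o)@R
    Q=L[(L[:,1]>yr[0])&(L[:,1]<yr[1])&(L[:,2]>zr[0])&(L[:,2]<zr[1])&(L[:,0]>xr[0])&(L[:,0]<xr[1])]
    for _ in range(3):
        A=np.c_[Q[:,:2],np.ones(len(Q))];x=np.linalg.lstsq(A,Q[:,2],rcond=None)[0];r=Q[:,2]-A@x;Q=Q[abs(r)<2.5*r.std()+1e-6]
    print(x.round(4),len(Q),'z med',np.median(Q[:,2]))
pl(np.array([.5455,.057,0]),-.045,(-.024,-.006),(-.022,.022),(.06,.09)) # panel: expect .078
pl(np.array([.6328,.0526,0]),-.044,(-.025,.025),(-.043,-.033),(.07,.09)) # block top .078
pl(np.array([.6328,.0526,0]),-.044,(-.025,.025),(.034,.042),(.07,.09)) # block top .078
E
```

```text
14.85 [0.5489  0.05508 0.06505] [ 0.35 -0.08 -1.19] [0.5  0.5  0.41] [-0.00571098  0.02395251  0.05489889] 0.6392392005228639
t 14.85 pos [0.5488 0.0551 0.065 ] F [ 1.1  -0.55 -1.42] w 0.639
axes
 [[ 0.045  0.001 -0.999]
 [ 0.999 -0.     0.045]
 [-0.    -1.    -0.001]]
shift norm [-0.0011  0.0001 -0.0003] turn norm [ 0.      0.0009 -0.0003] deg [ 0.    0.04 -0.01]
[-0.0024  0.0008  0.0778] 144 z med 0.07780304996153356
[-0.0029  0.0141  0.0784] 27 z med 0.0778078858644875
[0.0018 0.0194 0.0771] 69 z med 0.07786025119761773
```

```bash
python3 -c "
from workcell import bot
print(bot.finish_job())"
```

```text
the job is handed in; nothing more can be done
None
```

I handed the job in with the matching single-knuckle flap held level in the gripper and its knuckle in the jamb gap. The robot gives no verdict, so success is not confirmed.

I gripped the flap across its 56 mm at about 50 N and lifted it. I then turned it to the jamb's yaw and slid it in from the front until it touched at about 5 N. Finally I backed off until the force returned to zero. That took about 15 of the 43 s.

**Last checks:**
- **Height:** the panel top and the block top both measured 77.8 mm in the depth pictures, which puts the hole axes within a few tenths of a millimetre in height.
- **Level:** the panel slope was about 0.002 rad.
- **Fore-and-aft:** the hole should be 0 to 0.5 mm past the gap point, judged from the contact stop, with no force left on the block.
- **Sideways:** both cameras agreed to under about 1 mm before entry. I did not probe it by touch. The gap itself leaves only 2.5 mm either way.
- **Other things:** nothing was touched on purpose, but I did not measure the other flap, screwdriver or vial again at the end.

**Disagreements:**
- **Camera offset:** the two cameras differ by about 2.4 mm in y. I corrected for this by comparing each with the gripped flap.
- **Pitch:** the edge fit in the scene picture suggested the nose was up by about 0.05 rad, but it also failed when checked on the flap lying flat. I used the depth reading instead.
- **Depth into the gap:** the pictures put the knuckle 1 to 3 mm past the gap point, where the contact stop allows only 0.5 mm. I trusted the contact.
- **Jamb yaw:** estimates ranged from -0.04 to -0.065 rad. I used -0.045, which is within the 0.06 rad tolerance across that range.

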